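# Uncouple the sample trolley and hold its drawbar up

### The job

Uncouple the sample trolley's drawbar from the ball post: turn the clamp knob a quarter turn anticlockwise (seen from above) to its stop so that the latch slide is free, then pull the spring latch fully sideways by its upright paddle and, with it pulled, lift the drawbar off the ball. Finish holding it: the program ends with the gripper still holding the drawbar by the latch, the coupler at rest at least 5 cm above where it sat, and the things standing about undisturbed.

Things in the scene. Friction and masses are not known exactly. Their poses are not given: they have to be found in the camera images.
- rig: Fixed rig: aluminium base plate 385 x 110 x 10 mm, a steel ball post at one end, a grey trolley with a tip box (top z 0.136) at the other. Origin on the work surface under the ball; z up; x along the drawbar from ball to trolley; y the way the latch is pulled open. Ball 36 mm across, top z 0.072. Drawbar strap 64 wide, 10 thick, top z 0.084; a 14 mm high spring barrel on it at x 0.045, y 0.022.
- coupler (a point): Point of the drawbar over the ball, half-way through the strap, 220 mm from the hinge; z 0.079 while down. Socket skirt and latch keeper hang 29 and 45 mm below it. Turns with the drawbar.
- drawbar (a joint): Drawbar angle about its hinge, rad: 0 down on the ball, grows as the ball end is lifted (0.25 lifts the coupler 54 mm), stop at 0.7. Falls back by its weight (0.4 to 0.9 kg with latch and knob) if let go. While the latch is shut, its keeper catches under the ball and the drawbar lifts by no more than about 3 mm.
- latch_paddle (a point): Grip point of the latch's upright aluminium paddle: 12 mm thick along y, 26 wide along x, 46 high, top 18 mm above this point, the plate it stands on 27 mm below. Over the ball, at rig x 0, y 0, z 0.118 while shut and down. Moves with latch and drawbar.
- latch (a joint): Latch travel along the rig's +y, m: 0 shut, 0.014 at its stop. A spring pushes it shut: 4 N when shut, 10 N at the stop. The ball is free from about 0.009 on. With the knob locked it moves only about 1 mm.
- knob_grip (a point): Middle of the black bar grip of the clamp knob, on its upright axis, at rig x 0.100, y 0.010, z 0.112. Bar 12 mm thick, 44 long, 30 high (top 15 mm above this point); the strap is 28 mm below this point. The bar's long side is this point's y axis: across the drawbar when locked, along it when free.
- clamp_knob (a joint): Clamp knob angle, rad: 0 locked (starts at 0 to 0.15), grows anticlockwise seen from above, 1.5 at its stop (free). The latch has its whole travel from about 1.3 on. Friction 0.06 N m; stays where it is left.
- near_vial: White vial with a red cap standing beside the rig, 32 mm across, 75 mm high; leave it alone. Origin at its underside.
- black_tape: Small black tape roll lying beside the rig, 51 x 48 x 19 mm; leave it alone. Origin at its underside.
- masking_tape: Tan tape roll lying to the left, 96 mm across, 25 mm high; leave it alone. Origin at its underside.
- amber_bottle: Brown bottle with a black cap standing to the left, 54 mm across, 125 mm high; leave it alone. Origin at its underside.
- hinge (a point): Middle of the drawbar's hinge at the trolley: level axis along the rig's y, at rig x 0.220, z 0.079. Fixed.

How it is judged:
By the outcome, as a careful person would: the job done as asked, in the order asked, and still so for the second after the job is handed in, while the arm keeps its last pose, push and grip.
It also fails if it takes over 45 s, if anything falls off the work surface, if the arm or the gripper's body presses on something with over 40 N, if the wrist force passes 120 N, or if a joint passes its speed limit or range.

### The arm

A 6-joint arm with a two-finger parallel gripper is mounted at the origin on a cart in front of the work surface, level with it; the furniture and walls round the work are solid. World frame = base frame: x ahead of the robot, y to its left, z up, the work surface at z = 0. Lengths are in mm, angles in rad, forces in N, time in s.
With the tool pointing down it reaches from about 325 to 875 mm from the base axis. Payload 4.4 kg.
Tool frame: the origin (TCP) lies on the centre line of the jaws, within the pads' length; the fingertips stand ahead of it and the grasp point (between the pads) lies 6 mm ahead of it (ctrl.tcp_to_tips is the z of the fingertips in the tool frame, in mm); z points along the fingers, y is the direction in which the jaws open and shut (so a half turn about z gives the same grasp; the last joint's range is limited). The gripper opens to 85 mm and grips with 20 to 120 N. Pads are 22 mm wide; open, the fingers measure 114 mm over their backs; the gripper's body (76 mm by 85 mm) begins 54 mm behind the grasp point. The pads swing forward as they close: fully open they stand 13 mm farther back than shut.
Start: joints at [1.052, 0.207, 1.542, -0, 1.393, -0.15], TCP at [207.295, 536.336, 256.282] pointing down, gripper open.
Joint ranges: [-2.73, 2.73], [-0.86, 2.22], [0.23, 2.46], [-1.11, 4.25], [0.08, 2.63], [-2.82, 2.82]. Speed limits (rad/s): [2.79, 2.79, 3.14, 3.14, 3.14, 3.14].

### API

Orientations are given as a 3x3 rotation matrix whose columns are the frame's x, y, z axes.
In Python, from plant import ctrl, sensors, optics gives the robot as it stands. Calls block until the motion is done:
- ctrl.move_ptp(position, orientation): joint-space move of the TCP to a pose.
- ctrl.move_l(position, rot=None, vel=150, threshold=None): straight line of the TCP; rot=None keeps the orientation; vel is the mean speed in mm/s. With threshold (N) it stops when the force on the tool has changed by that much, and returns True; else False.
- ctrl.set_joints(angles): joint-space move.
- ctrl.gripper_to(opening, force=None): finger opening in mm; force is the grip in N (None keeps the last); returns when the fingers have stopped.
- ctrl.hold(seconds).
- ctrl.solve_ik(position, orientation): joint angles nearest the present ones, or None.
- sensors.read_state(): the state.
- optics.grab_frame(name): name is "scene" or "top" or "wrist"; returns (picture, depth): 420x560x3 uint8, red, green, blue; 420x560 float32, mm along the optical axis (not along the pixel's ray), 0 where there is no reading.
- optics.camera_params(name): a dict with "mtx" (3x3 intrinsics, pixels), "R" (3x3) and "t" (3): a world point X has camera coordinates R X + t; the wrist camera has in their place "T_tool_cam" (4x4, takes a point from camera to tool coordinates, whose origin is the TCP and whose axes are the flange's). Camera axes: x right, y down, z forward; pixel columns grow to the right and rows downward; lengths in mm; the calibration is good to about 2 mm. A picture is of the moment at which its call begins: read the wrist's pose just before it. camera_params takes no time and is no camera call.
A pose or a line that the arm cannot do raises ctrl.MotionError and nothing moves.
- ctrl.finish_job(): hands the job in, once; it reports no verdict.
The state is a dict: "t": time; "q": joint angles; "qvel": joint speeds; "tau": joint torques, N m; "eef_pos": TCP position; "eef_rot": TCP orientation; "force": force on the tool from outside, world axes, zero at the start; "wrist_torque": the same for the moment, N m; "grip_width": finger opening in mm.
Only numpy, scipy, OpenCV 4.12 (cv2) and the standard library are available. Lean on these libraries where they do the work, as an engineer would, in place of code of your own. Each camera call takes 0.05 s, during which the arm holds its last target. There are 200 camera calls.

## Working session

There is one attempt and no reset: what is moved stays moved. The work goes in short steps, each a Python script; the robot and the scene stay as the last script left them, time stands still between calls to the robot, and variables do not carry over. Pictures are saved under pics/ and viewed, about 8 in all and at most 12, crops included, and the job is handed in when it is done.

```bash
mkdir -p pics; ls; python3 - <<'E'
from plant import ctrl,sensors,optics
import cv2,numpy as np
for n in ["top","scene"]:
    p,d=optics.grab_frame(n); cv2.imwrite(f"pics/{n}0.png",p[:,:,::-1]); np.savez(f"pics/{n}0.npz",p=p,d=d)
    c=optics.camera_params(n); print(n,c["mtx"].round(1).tolist(),c["R"].round(3).tolist(),c["t"].round(1).tolist(),(d>0).mean())
print(optics.camera_params("wrist")); s=sensors.read_state(); print(s, ctrl.tcp_to_tips)
E
```

```text
pics
top [[380.3, 0.0, 270.1], [0.0, 380.3, 214.7], [0.0, 0.0, 1.0]] [[0.003, -1.0, 0.027], [-0.994, -0.006, -0.106], [0.106, -0.027, -0.994]] [112.0, 594.7, 1033.3] 0.9961054421768708
scene [[380.9, 0.0, 273.3], [0.0, 380.9, 212.4], [0.0, 0.0, 1.0]] [[0.606, -0.796, 0.0], [-0.517, -0.393, -0.76], [0.605, 0.46, -0.65]] [-245.1, 450.2, 531.2] 0.9959141156462585
{'mtx': array([[315.24846765,   0.        , 281.49970478],
       [  0.        , 315.24846765, 208.67681356],
       [  0.        ,   0.        ,   1.        ]]), 'T_tool_cam': array([[-1.44970989e-03, -9.51621565e-01, -3.07269094e-01,
         7.85311831e+01],
       [ 9.99998813e-01, -1.21918666e-03, -9.42183446e-04,
        -9.79894141e-03],
       [ 5.21983704e-04, -3.07270095e-01,  9.51622202e-01,
        -1.19154930e+02],
       [ 0.00000000e+00,  0.00000000e+00,  0.00000000e+00,
         1.00000000e+00]])}
{'t': 0.1, 'q': array([ 1.05149650e+00,  2.07356222e-01,  1.54280130e+00, -1.70564401e-05,
        1.39350454e+00, -1.50481106e-01]), 'qvel': array([ 0.00125381, -0.00138173, -0.00363227,  0.00033432,  0.00026395,
       -0.00074214]), 'tau': array([-2.41567241e-04, -3.84091330e+01, -2.92546695e+01, -2.39327674e-04,
        4.83942058e-03,  9.62609960e-06]), 'eef_pos': array([206.98548856, 535.78047272, 255.23429298]), 'eef_rot': array([[-9.32754805e-01,  3.60509984e-01, -1.01241702e-03],
       [ 3.60511286e-01,  9.32753105e-01, -1.80492812e-03],
       [ 2.93640517e-04, -2.04854314e-03, -9.99997859e-01]]), 'force': array([ 0.49214634, -0.07377833,  0.36575222]), 'wrist_torque': array([ 0.00493538,  0.03431416, -0.02725384]), 'grip_width': 85.23470716350404} 25.0
```

View pics/top0.png

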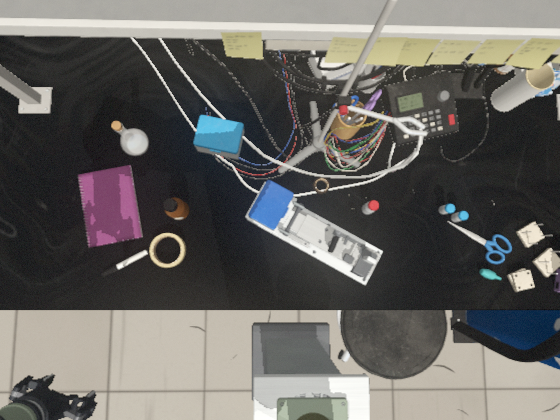

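View pics/scene0.png

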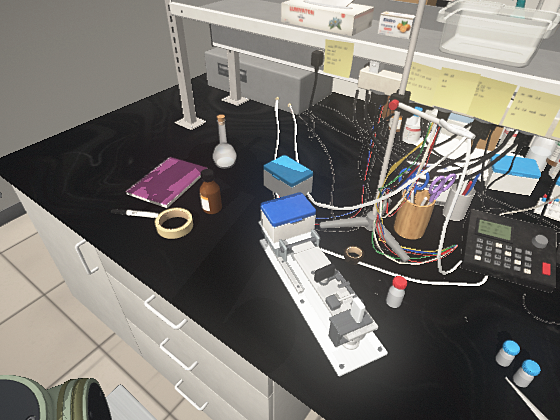

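```bash
cat > h.py <<'E'
import numpy as np,cv2
from plant import ctrl,sensors,optics
def cloud(n,tag):
    if n=="wrist":
        s=sensors.read_state(); 
    p,d=optics.grab_frame(n); cv2.imwrite(f"pics/{tag}.png",p[:,:,::-1])
    c=optics.camera_params(n); v,u=np.mgrid[:420,:560]
    P=np.stack([(u-c["mtx"][0,2])*d/c["mtx"][0,0],(v-c["mtx"][1,2])*d/c["mtx"][1,1],d],-1)
    if n=="wrist":
        T=c["T_tool_cam"]; W=(P@T[:3,:3].T+T[:3,3])@s["eef_rot"].T+s["eef_pos"]
    else: W=(P-c["t"])@c["R"]
    W[d<=0]=np.nan
    return p,W
E
python3 - <<'E'
from h import *
for n in ["top","scene"]:
    p,W=cloud(n,n+"1"); 
    if n=="top":
        for u,v in [(272,205),(370,265),(120,270),(200,100)]: print(u,v,W[v,u].round(0))
    z=W[...,2]; m=(z>5)&(z<16)&(p.min(2)>120)
    k,l,st,ce=cv2.connectedComponentsWithStats(m.astype(np.uint8)); i=1+st[1:,4].argmax(); print(st[i])
    Q=W[m][:, :2].astype(np.float32)
    reg=np.linalg.norm(W[...,:2]-W[205,272,:2] if n=="top" else W[...,:2]-R0,axis=-1)<330
    if n=="top": R0=W[205,272,:2]
    m&=reg; 
    r=cv2.minAreaRect(W[m][:,:2].astype(np.float32)); print(n,r,cv2.boxPoints(r).round(0).tolist(),m.sum())
    hi=reg&(z>118)&(z<150)&(p.max(2)<400)
    k,l,st,ce=cv2.connectedComponentsWithStats(hi.astype(np.uint8))
    for i in range(1,k):
        if st[i,4]>3: q=W[l==i]; print("hi",ce[i].round(0),st[i,4],q.mean(0).round(0),q[:,2].max().round(0),p[l==i].mean(0).round(0))
    y0,x0=(165,230) if n=="top" else (180,230)
    c=p[y0:y0+(130 if n=="top" else 200),x0:x0+180]; cv2.imwrite(f"pics/{n}crop.png",cv2.resize(c[:,:,::-1],None,fx=4 if n=="top" else 3,fy=4 if n=="top" else 3,interpolation=cv2.INTER_CUBIC))
E
```

```text
272 205 [608. 113. 135.]
370 265 [ 457. -145.   92.]
120 270 [439. 534.  -0.]
200 100 [937. 322.   0.]
[ 277  398   71   22 1042]
top ((654.2797241210938, 101.04141235351562), (622.5514526367188, 454.197265625), 85.06040954589844) [[401.0, -190.0], [854.0, -229.0], [907.0, 392.0], [455.0, 431.0]] 1587
hi [310.  89.] 75 [913.  15. 139.] 150.0 [73. 70. 67.]
hi [349. 118.] 8 [838. -87. 134.] 139.0 [221. 219. 210.]
hi [360. 119.] 8 [ 840. -119.  125.] 130.0 [188. 182. 175.]
hi [328. 135.] 54 [790. -30. 137.] 150.0 [145. 130. 116.]
hi [338. 145.] 15 [764. -58. 138.] 145.0 [128.  77.  72.]
hi [340. 160.] 38 [726. -61. 139.] 147.0 [192. 188. 174.]
hi [341. 153.] 6 [746. -67. 127.] 129.0 [170. 109.  97.]
hi [347. 157.] 14 [734. -82. 131.] 148.0 [157. 106. 101.]
hi [313. 173.] 38 [690.   9. 134.] 149.0 [197. 195. 189.]
hi [271. 204.] 1349 [609. 115. 137.] 143.0 [ 84. 132. 199.]
hi [170. 204.] 148 [609. 372. 125.] 131.0 [51. 47. 46.]
hi [334. 243.] 87 [512. -45. 127.] 131.0 [87. 87. 85.]
hi [371. 259.] 60 [ 472. -136.  135.] 142.0 [219. 219. 215.]
[ 260  239  128  137 3407]
scene ((651.4290771
[... 440 characters left out ...]
00. 178.] 15 [856. -46. 144.] 150.0 [ 69. 100. 180.]
hi [408. 186.] 16 [861. -68. 126.] 136.0 [ 64.  93. 167.]
hi [414. 190.] 39 [854. -87. 128.] 137.0 [141. 156. 192.]
hi [380. 186.] 13 [796. -21. 145.] 149.0 [205. 198. 184.]
hi [381. 192.] 70 [787. -31. 136.] 149.0 [143. 136. 129.]
hi [288. 210.] 1286 [603. 110. 134.] 139.0 [ 83. 125. 207.]
hi [425. 199.] 11 [ 838. -120.  125.] 129.0 [226. 221. 215.]
hi [385. 209.] 83 [735. -64. 135.] 150.0 [211. 165. 154.]
hi [347. 208.] 36 [686.   4. 136.] 150.0 [239. 236. 230.]
hi [440. 244.] 30 [ 701. -201.  136.] 150.0 [239. 237. 232.]
hi [324. 270.] 144 [508. -46. 125.] 129.0 [77. 76. 74.]
hi [358. 306.] 157 [ 468. -138.  131.] 138.0 [232. 232. 230.]
```

View pics/topcrop.png

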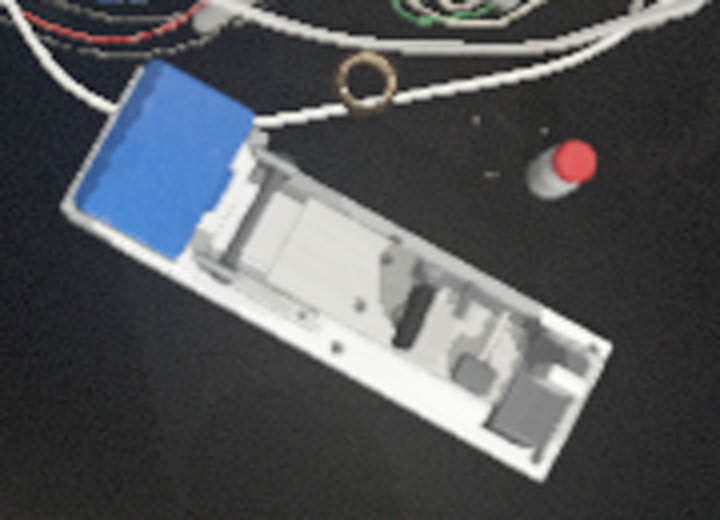

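```bash
cat >> h.py <<'E'
def rot(yaw,s=1):  # tool down, jaw axis (tool y) at world yaw
    y=s*np.array([np.cos(yaw),np.sin(yaw),0]); z=np.array([0,0,-1.]); return np.stack([np.cross(y,z),y,z],1)
E
python3 - <<'E'
from h import *
a=np.radians(61.2)
for s in (1,-1):
  for dy in (0,1.5,1.7):
    print(s,dy,ctrl.solve_ik([510,-45,115],rot(a+dy,s)))
  print('pad',[ctrl.solve_ik([470,-137,z],rot(a+np.pi/2,s)) for z in (115,180)])
E
```

```text
1 0 [-2.57178612e-01  2.40751177e-01  1.82111791e+00 -4.44089210e-16
  1.07972357e+00 -1.32532011e+00]
1 1.5 None
1 1.7 None
pad [None, None]
-1 0 [-2.57178612e-01  2.40751177e-01  1.82111791e+00 -4.44089210e-16
  1.07972357e+00  1.81627254e+00]
-1 1.5 [-2.57178612e-01  2.40751177e-01  1.82111791e+00 -4.44089210e-16
  1.07972357e+00  3.16272539e-01]
-1 1.7 [-2.57178612e-01  2.40751177e-01  1.82111791e+00 -4.44089210e-16
  1.07972357e+00  1.16272539e-01]
pad [array([-4.60629918e-01,  1.97353274e-01,  1.87539328e+00, -4.44089210e-16,
        1.06884610e+00,  4.20249062e-02]), array([-4.60629918e-01,  1.04746838e-01,  1.82637657e+00, -4.44089210e-16,
        1.21046925e+00,  4.20249062e-02])]
```

```bash
python3 - <<'E'
from h import *
a=np.radians(61.2)
ctrl.move_ptp([505,-70,290],rot(a,-1)); ctrl.hold(.3)
p,W=cloud("wrist","w1"); np.savez("pics/w1.npz",p=p,W=W)
z=W[...,2]
for lo,hi_ in ((120,133),(129,145),(5,16)):
    m=((z>lo)&(z<hi_)).astype(np.uint8)
    k,l,st,ce=cv2.connectedComponentsWithStats(m)
    for i in range(1,k):
        if st[i,4]>60:
            q=W[l==i]; r=cv2.minAreaRect(q[:,:2].astype(np.float32)); print(lo,ce[i].round(0),st[i,4],q.mean(0).round(1),np.round(r[0],1),np.round(r[1],1),round(r[2],1),p[l==i].mean(0).round(0))
E
```

```text
120 [74. 51.] 111 [693.3  19.2 126.6] [692.9  16.6] [25.7  5.1] 67.2 [222. 216. 202.]
120 [ 90. 186.] 867 [597.3  79.4 128.3] [598.2  82.2] [ 30.7 110.7] 77.1 [ 55. 100. 156.]
120 [254. 202.] 575 [512.6 -44.9 127.4] [511.9 -44.1] [12.1 42.6] 65.6 [41. 39. 39.]
120 [357. 188.] 120 [ 477.8 -134.6  126.6] [ 476.8 -136.4] [25.9  9.6] 84.4 [140. 137. 130.]
129 [82. 47.] 150 [688.    6.7 137.2] [688.3   5.6] [27.2  5.2] 68.0 [225. 219. 205.]
129 [ 48. 192.] 10266 [610.3 110.5 136.9] [609.7 113.6] [ 84.6 109.1] 60.2 [ 48. 120. 218.]
129 [363. 195.] 403 [ 473.4 -135.8  136.3] [ 472.5 -136.2] [26.1 11.2] 61.0 [220. 218. 213.]
5 [23. 14.] 277 [800.2  97.2   7.1] [799.1  96.2] [52.3  8. ] 38.3 [66. 61. 57.]
5 [253. 127.] 6953 [569.8 -66.4  10.9] [630.9 -59.7] [383.  170.5] 62.9 [214. 211. 203.]
5 [167.  47.] 133 [694.4 -24.5  10.8] [691.  -26.4] [16.5 34. ] 32.7 [169. 136.  95.]
5 [82. 69.] 111 [722.7  74.4  10.7] [723.6  70.9] [ 7.  31.6] 27.5 [94. 90. 83.]
5 [ 28. 311.] 396 [503.5 360.2  10.5] [503.1 364.9] [82.2 25.8] 8.2 [139. 119.  78.]
5 [ 11. 344.] 151 [470.6 425.   10.3] [469.7 421.5] [45.3 10.1] 51.3 [112.  90.  64.]
```

View pics/w1.png

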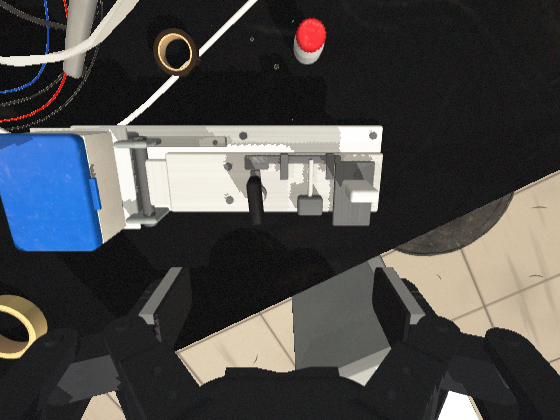

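```bash
python3 - <<'E'
from h import *
a=np.radians(61.1)+.08; K=[512,-44.3]
ctrl.gripper_to(46,40)
ctrl.move_ptp(K+[180],rot(a,-1))
print(ctrl.move_l(K+[121],vel=100,threshold=8))
print(ctrl.gripper_to(0,40)); s=sensors.read_state(); print(s["t"],s["eef_pos"],s["grip_width"],s["force"].round(1),s["wrist_torque"].round(2))
E
```

```text
False
False
5.125 [512.7774262  -44.35494333 122.01140478] 11.971602027193322 [-0.1  1.   4.5] [0.14 0.1  0.  ]
```

```bash
python3 - <<'E'
from h import *
a=np.radians(61.1)+.08; K=[512,-44.3,121]
for d in list(np.arange(.2,1.3,.2))+[1.3,1.36,1.4,1.44,1.48,1.52]:
    ctrl.move_ptp(K,rot(a+d,-1)); s=sensors.read_state(); y=-s["eef_rot"][:,1]; T=s["wrist_torque"][2]
    print(round(d,2),round(np.arctan2(y[1],y[0])-a,3),s["force"].round(1),s["wrist_torque"].round(2),round(s["grip_width"],1),round(s["t"],2))
    if abs(T)>1: break
E
```

```text
0.2 0.2 [-0.1  2.8  4.7] [ 0.35 -0.03  0.1 ] 12.2 5.43
0.4 0.4 [-0.2  2.6  5.4] [ 0.54 -0.01  0.  ] 12.0 5.74
0.6 0.6 [-0.2  3.7  5.4] [ 0.72 -0.02  0.06] 12.2 6.05
0.8 0.8 [0.3 5.3 6. ] [ 0.88 -0.04  0.  ] 12.2 6.36
1.0 1.0 [0.2 6.6 5.7] [1.07 0.05 0.04] 11.5 6.67
1.2 1.2 [-0.7  7.1  7. ] [ 1.22  0.19 -0.01] 12.5 6.97
1.3 1.3 [-1.1  7.   7.4] [ 1.25  0.22 -0.03] 12.2 7.22
1.36 1.36 [-1.7  7.   8.1] [1.24 0.27 0.01] 12.4 7.47
1.4 1.4 [-1.8  7.7  8.5] [ 1.33  0.28 -0.01] 12.1 7.72
1.44 1.44 [-1.4  7.8  8. ] [1.33 0.37 0.04] 11.8 7.97
1.48 1.479 [-2.2  8.   7.7] [ 1.32  0.42 -0.24] 12.3 8.22
1.52 1.517 [-1.9  7.6  7.8] [ 1.27  0.45 -0.81] 11.9 8.47
```

```bash
python3 - <<'E'
from h import *
b=np.radians(61.1); a=b+1.5
ctrl.gripper_to(46); ctrl.move_l([512,-44.3,185],rot=rot(a,-1),vel=150)
ctrl.move_ptp([472.5,-136.2,260],rot(b+np.pi/2,-1)); ctrl.hold(.2)
p,W=cloud("wrist","w2"); z=W[...,2]
for lo,hi_ in ((120,133),(129,145)):
    m=((z>lo)&(z<hi_)).astype(np.uint8)
    k,l,st,ce=cv2.connectedComponentsWithStats(m)
    for i in range(1,k):
        if st[i,4]>60:
            q=W[l==i]; r=cv2.minAreaRect(q[:,:2].astype(np.float32)); print(lo,ce[i].round(0),st[i,4],q.mean(0).round(1),np.round(r[0],1),np.round(r[1],1),round(r[2],1),p[l==i].mean(0).round(0))
E
```

```text
120 [269.  77.] 997 [511.4 -43.4 127.6] [511.1 -43.5] [43.6 12. ] 57.0 [41. 39. 39.]
129 [282. 209.] 444 [ 472.3 -134.4  136.8] [ 471.6 -135.2] [25.1 11.3] 61.3 [233. 232. 227.]
```

View pics/w2.png

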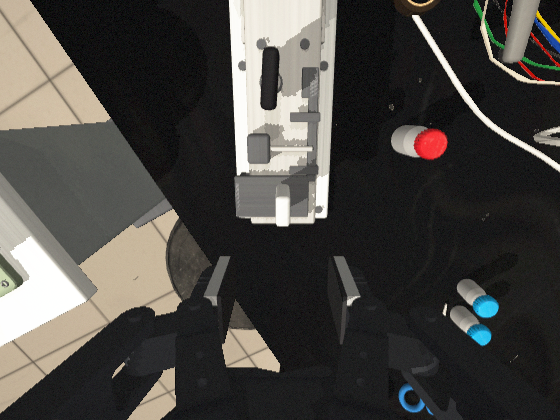

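```bash
python3 - <<'E'
from h import *
b=np.radians(61.1); R=rot(b+np.pi/2,-1); ry=np.array([-np.sin(b),np.cos(b),0]); P=np.array([471.9,-135.6,124.])
print(ctrl.move_l(P,rot=R,vel=120,threshold=8)); ctrl.gripper_to(0,80)
def rep(d):
    s=sensors.read_state(); f=s["force"]; print(d,((s["eef_pos"]-P)@ry).round(2),"fy",(f@ry).round(1),f.round(1),s["wrist_torque"].round(2),round(s["grip_width"],1),round(s["t"],2)); return f@ry
f0=rep(0)
for d in (1,2,4,8,11,12,13,14,15,15.5):
    ctrl.move_l(P+ry*d,vel=25); f=rep(d)
    if f<f0-25 : break
p,W=cloud("wrist","w3"); z=W[...,2]
E
```

```text
False
0 0.1 fy 2.5 [-2.7  0.4  5.5] [ 0.17  0.43 -0.02] 11.0 11.97
1 0.2 fy -0.1 [-0.4 -0.8  4.5] [-0.01  0.12  0.09] 11.1 12.22
2 0.36 fy -3.8 [ 3.5 -1.4  4.1] [-0.23 -0.51  0.06] 11.1 12.47
4 2.63 fy -5.3 [ 4.3 -3.2  5.5] [-0.31 -0.72  0.07] 11.4 12.72
8 6.23 fy -6.2 [ 5.9 -2.2  2.8] [-0.38 -0.84  0.01] 11.1 13.03
11 8.83 fy -7.6 [ 6.7 -3.6  2. ] [-0.5  -0.96  0.09] 10.7 13.3
12 9.66 fy -8.2 [ 7.6 -3.2  2. ] [-0.52 -1.03  0.11] 11.3 13.55
13 10.54 fy -8.5 [ 7.7 -3.6  0.4] [-0.51 -1.09  0.07] 11.6 13.8
14 11.41 fy -8.4 [ 7.4 -3.9  0.7] [-0.53 -1.11  0.08] 11.0 14.05
15 12.31 fy -9.2 [ 7.8 -4.9  1.4] [-0.55 -1.15  0.08] 11.0 14.3
15.5 12.71 fy -9.9 [ 8.9 -4.3  1.5] [-0.61 -1.16  0.04] 11.1 14.55
```

```bash
python3 - <<'E'
from h import *
b=np.radians(61.1); R=rot(b+np.pi/2,-1); ry=np.array([-np.sin(b),np.cos(b),0]); rx=np.array([np.cos(b),np.sin(b),0]); P=np.array([471.9,-135.6,124.])
def rep(d):
    s=sensors.read_state(); f=s["force"]; e=s["eef_pos"]-P; print(d,(e@ry).round(2),(e@rx).round(1),e[2].round(1),"fy",(f@ry).round(1),f.round(1),s["wrist_torque"].round(2),round(s["grip_width"],1),round(s["t"],2)); return f
for d in (16.5,17,17.5,18,18.5,19):
    ctrl.move_l(P+ry*d,vel=25)
    if rep(d)@ry<-15: break
# lift about the hinge
H=P*[1,1,0]+220*rx+[0,0,79]
fz0=sensors.read_state()["force"][2]
for th in (.02,.05,.1,.15,.2,.25,.3,.34):
    Q=cv2.Rodrigues(ry*th)[0]; ctrl.move_l(H+Q@(P-H)+ry*d,rot=Q@R,vel=60); f=rep(th)
    if abs(f[2]-fz0)>25: print("stop"); break
E
```

```text
16.5 13.6 -0.0 0.8 fy -10.7 [ 9.8 -4.2 -0.6] [-0.63 -1.27  0.11] 11.2 14.85
17 14.02 -0.0 0.8 fy -9.9 [ 8.6 -4.9 -0.6] [-0.61 -1.27  0.08] 10.8 15.1
17.5 14.44 -0.0 0.9 fy -10.8 [ 9.7 -4.8 -0.8] [-0.67 -1.21  0.08] 10.7 15.35
18 14.5 -0.0 0.9 fy -11.6 [10.3 -5.4 -1.8] [-0.69 -1.4   0.09] 11.3 15.6
18.5 14.55 -0.0 0.9 fy -13.3 [12.2 -5.6 -2.8] [-0.79 -1.64  0.11] 11.2 15.85
19 14.61 -0.0 0.9 fy -15.3 [13.8 -6.7 -5.5] [-0.85 -1.73  0.13] 11.2 16.1
0.02 14.59 1.0 5.5 fy -13.1 [11.7 -6.  -5.7] [-0.96 -1.72  0.1 ] 11.0 16.35
0.05 14.62 2.6 12.0 fy -14.1 [11.5 -8.4 -4.7] [-0.98 -1.71  0.1 ] 11.0 16.61
0.1 14.61 5.7 22.8 fy -15.5 [13.5 -7.6 -3.7] [-0.95 -1.74  0.3 ] 10.9 16.94
0.15 14.6 9.3 33.4 fy -14.9 [12.8 -7.7 -3.3] [-0.92 -1.82  0.35] 10.8 17.27
0.2 14.67 13.5 43.7 fy -15.5 [13.3 -7.9 -3.8] [-0.86 -1.9   0.52] 11.1 17.61
0.25 14.64 18.2 53.8 fy -15.7 [13.6 -7.9 -4.1] [-0.87 -1.86  0.63] 11.3 17.94
0.3 14.67 23.4 63.7 fy -15.8 [13.3 -8.6 -3.7] [-0.77 -1.91  0.7 ] 10.9 18.27
0.34 14.68 27.8 71.4 fy -16.6 [14.4 -8.3 -3.9] [-0.72 -1.9   0.78] 11.2 18.57
```

```bash
python3 - <<'E'
from h import *
ctrl.hold(.5)
p,W=cloud("scene","s2"); cv2.imwrite("pics/s2c.png",cv2.resize(p[130:390,190:470,::-1],None,fx=2.5,fy=2.5,interpolation=cv2.INTER_CUBIC))
s=sensors.read_state(); print(s["eef_pos"],s["grip_width"],abs(s["qvel"]).max(),s["t"])
E
```

```text
[ 472.4354965  -104.25552454  195.22286084] 10.8702066677108 0.0013748159133682126 19.125
```

View pics/s2c.png

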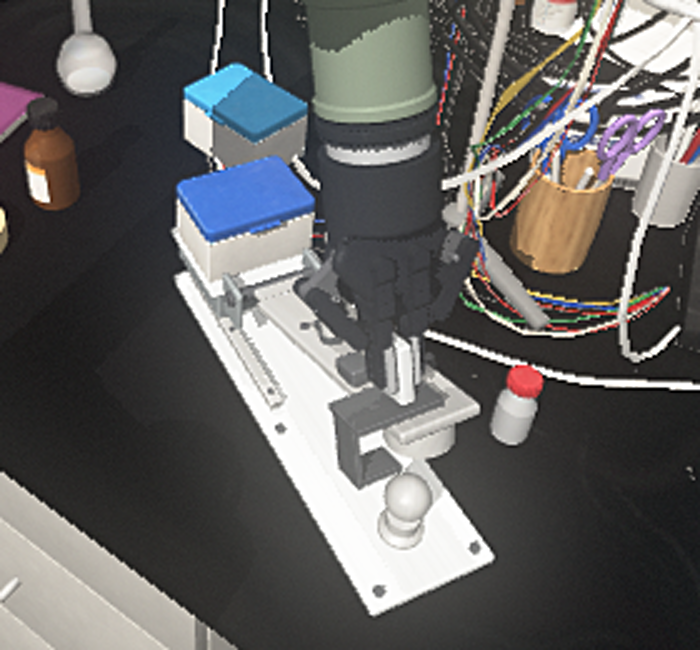

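The scene crop shows the ball bare at about (408,500), the drawbar raised above it and the paddle between the jaws at about (405,365). The vial and bottle are still standing.

```bash
python3 -c "
from plant import ctrl
ctrl.finish_job()"
```

```text
the job is handed in; nothing more can be done
```

The drawbar is off the ball, and I handed the job in at about 19 s with the gripper still holding it by the latch paddle.

- **Knob:** I turned it anticlockwise until the torque rose at its stop. The wrist camera then showed the bar along the drawbar, at about 1.50 rad.
- **Latch:** I gripped the paddle at 80 N and pulled it until the tool had moved about 14.5 mm. Past that, the force climbed with almost no more travel, so it was at its stop.
- **Lift:** I swung the drawbar about its hinge to 0.34 rad. The tool rose 71 mm, which puts the coupler roughly 70 mm above where it sat.

**Last checks:** the scene picture shows the ball bare, the coupler raised and the paddle between the jaws, with grip width about 11 mm and the arm at rest. The vial and amber bottle are standing. That last crop does not show the black tape roll and only just catches the edge of the masking tape; the arm did not go down near either. No checks failed. The commanded latch pull was 19 mm against the 14.5 mm reached, because the arm gives under load. The sideways force stayed near 16 N.

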